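Shut the tack box and show a shoe sole to the inspection camera

ROBOT

A 6-joint arm with a two-finger parallel gripper is mounted at the origin on the work surface. World frame = base frame: x ahead of the robot, y to its left, z up, the work surface at z = 0. Lengths are in m, angles in rad, forces in N, time in s.
With the tool pointing down it reaches from about 0.3 to 0.775 m from the base axis. Payload 14.6 kg.
Tool frame: the origin (TCP) lies at the very end of the fingers, on their centre line; the grasp point (between the pads) lies 19 mm behind it; z points along the fingers, x is the direction in which the jaws open and shut, and the axes are right-handed (so a half turn about z gives the same grasp; the last joint's range is limited). The gripper opens to 94 mm and grips with 3 to 60 N. Pads are 16 mm wide; open, the fingers measure 119 mm over their backs; the gripper's body (75 mm by 177 mm) begins 78 mm behind the grasp point.
Start: joints at [-1.24, 0.3, 1.521, -0, 1.321, -0.067], TCP at [0.213, -0.507, 0.205] pointing down, gripper open.
Joint ranges: [-3.03, 3.03], [-0.79, 2.21], [0.23, 2.52], [-1.04, 4.18], [0, 3.07], [-2.55, 2.55]. Speed limits (rad/s): [2.22, 2.22, 2.57, 3.14, 3.14, 3.14].

INTERFACE

Orientations are given as [roll, pitch, yaw] about the fixed x, y, z axes, in that order (R = Rz(yaw) Ry(pitch) Rx(roll)).
In Python, from station import ctrl gives the robot as it stands.
- The arm moves only by the shell command python3 -m inch 'ROWS' [FORCE]. ROWS is JSON, one flat list of numbers, 7 for each row, row after row: the shift along the tool's x, y, z in cm, then the turn, a rotation vector about the tool's x, y, z in rad, then the opening, from 0 (shut) to 1 (fully open). In form: [tx, ty, tz, wx, wy, wz, claw, tx, ty, tz, wx, wy, wz, claw, ...]. A call has 1 to 20 rows; each row shifts and turns the commanded pose from where the row before left it, along the tool's axes as they then stand; what a row does not reach is not made up. A row lasts 1/8 s, in which the tool goes at most 62.5 mm and 10.7 degrees, less where a joint would pass 70% of its speed; a pose out of reach is approached as far as the arm can. A call is refused whole if a number of a shift passes 6.25 or a number of a turn 0.188, either way. A call with a gripper value outside its range is refused whole. The fingers move at their own pace and stop on an object; FORCE is the grip in N (left out, the last holds). Time passes only in rows, so rows that do not move let the fingers close. It gives the time, the measured TCP pose, the force and the opening at its end, in the units of the state.
- ctrl.get_obs(): the state, without advancing time (a new reading comes with each control period).
- ctrl.camera(name): name is "side" or "top" or "wrist"; returns (picture, depth): 400x640x3 uint8, red, green, blue; 400x640 float32, m along the optical axis (not along the pixel's ray), 0 where there is no reading.
- ctrl.camera_params(name): a dict with "vertical_fov" (degrees; the focal length in pixels is half the picture's height over the tangent of half this angle, whatever the lens; pixels are square), "cx", "cy" (the principal point, pixels), "distortion" ([k1, k2, p1, p2, k3] as OpenCV has them; the pictures are not rectified), "camera_from_world" (4x4, takes a point from world to camera coordinates); the wrist camera has in their place "mount" (4x4, takes a point from camera to tool coordinates, whose origin is the TCP and whose axes are the tool frame's). Camera axes: x right, y down, z forward; pixel columns grow to the right and rows downward; lengths in m; the calibration is good to about 2 mm. A picture is of the moment at which its call begins: read the wrist's pose just before it. camera_params takes no time and is no camera call.
- ctrl.hand_in(): hands the job in, once; it reports no verdict.
Trained networks look in the newest picture that a camera, given by its name, has taken for a name from the list of things; names that differ only in an ending like _2 or _b are one class to them, and where a whole thing is asked for, a point or a joint stands for the part that bears it (a point fixed in the world has none). Each returns a list of dicts, best first, with "score" (0 to 1); they miss things now and then, are a little off and sometimes report something else, mostly with a low value. They report only what shows in the picture. A call takes as long as a camera call. They do not tell look-alikes from the thing itself.
- ctrl.spot_in(camera, label): "bbox" ([centre column, centre row, width, height] in pixels, round what is visible of it).
- ctrl.place_of(camera, label): "centre" ([column, row] in pixels: a listed point, or the origin of a listed thing).
The state is a dict: "time_s": time; "qpos": joint angles; "joint_vel": joint speeds; "tau": joint torques, N m; "ee_pos": TCP position; "eef_rot": TCP orientation; "force": force on the tool from outside, world axes, zero at the start; "moment": the same for the moment, N m; "grip_width": finger opening in m.
Only numpy, scipy, OpenCV 4.12 (cv2) and the standard library are available. Lean on these libraries where they do the work, as an engineer would, in place of code of your own. Each camera call takes 0.05 s, during which the arm holds its last target. There are 200 camera calls.

TASK

Press the cover of the tack box down until its catch snaps and holds it shut, so that no tack can stray into the work. Then pick up the full-length shoe sole with the heel and hold it in the air squarely in front of the little upward-looking inspection camera, 160 mm from its lens: tread facing the lens, middle of the sole on the lens axis, toe to the robot's left, sole lengthwise along the long side of the camera head. Finish while still holding it there, steady and touching nothing else, and leave the half sole, the hammer and the jar where they are.

Things in the scene. Friction and masses are not known exactly. Their poses are not given: they have to be found in the camera images.
- sole: Full-length brown leather sole (269 mm long, 92 mm at its widest, about 0.22 kg) with a black 18 mm heel block, standing tread down, toe roughly to the robot's left. Origin: on the tread plane under mid-waist. x to the toe, z up. Forefoot (x 11 to 147 mm) 12 mm thick, on the bench; waist arched, middle 8 mm clear of the bench; heel part to x -120 mm, 64 mm wide, 30 mm high.
- sole_waist (a point): Middle of the sole's waist, 15 mm above the tread plane, over the sole's origin: the place to grip, across the waist's 56 mm width (y), clear from x -40 to 11 mm; 12 mm thick. Within 15 mm of the centre of mass. Axes as sole.
- sole_tread (a point): The sole's origin on its tread plane: the middle of the sole that must be brought to view_point. Axes as sole.
- sole_toe (a point): Tip of the sole's toe, at x 147, y 7, z 6 mm of sole.
- tackbox: Grey steel box of tacks, fixed to the bench: 90 (x) x 120 (y) x 45 mm high, origin under its centre; its far side (+x) carries the hinge of the cover, its near side (-x, towards the robot) a snap catch that stands 23 mm off the wall, 45 mm high.
- cover (a joint): Angle of the tack box's cover: 0 shut, growing as its near edge rises; it starts 0.55 to 0.95 rad open. A light spring (about 2 N at the near edge) lifts it back when not caught. The snap catch bars the last 6 degrees: it gives way with a jolt at about 10 N on cover_press (press on past it to the rim), then holds the cover at under 0.06 rad; a push of 25 N does no harm.
- cover_press (a point): Place to press on the cover: on its top face, middle of its width, 78 mm from the hinge (the cover is 92 mm long and 122 mm wide, 5 mm thick). Turns with the cover: x in the cover's plane to the hinge, z out of its top face.
- cover_hinge (a point): Middle of the cover's hinge axis, 45 mm above the bench, on the underside plane of the cover; the axis runs along the box's y. Turns with the cover.
- camera: The inspection camera, fixed to the bench: base plate 110 x 120 x 12 mm with two aluminium cheeks and a black head (70 mm wide along y, 50 mm the other way, at most 91 mm high). Origin under the centre of the plate. The head looks up and leans 30 degrees from vertical towards the camera's -x (the robot's side).
- lens (a point): Centre of the camera's lens front, 80 mm above the bench. z is the lens axis, out of the lens; y the long side of the head, to the robot's left.
- view_point (a point): The point in the air on the lens axis, 160 mm in front of the lens (about 220 mm above the bench), where sole_tread belongs. Axes as lens: the sole's z along its z, the sole's x (toe) along its y.
- half_sole: Bystander: a short flat brown half sole without heel, 120 x 88 x 7 mm, loose on the bench.
- hammer: Bystander: a 240 mm hammer lying loose on the bench.
- jar: Bystander: a closed amber jar, 68 mm across and 75 mm high, standing loose on the bench.
There are look-alikes about, which are no part of the job. Of the things like the tackbox, leave any that is brown, green or yellow; of the rest the larger one is meant.

How it is judged:
On the way, in this order (a step that is already met when the one before it is completed fails the run):
1. the tack box's cover is shut and its catch alone holds it, the robot off it (value of joint cover below 0.06 rad and contact force between tackbox and the arm below 0.2 N and contact force between tackbox and the fingers below 0.2 N), for 0.4 s.
2. the sole is lifted clear of the bench in the fingers (height (world z) of sole_tread above 0.08 m and contact force between sole and the fingers above 2 N), for 0.2 s.
At the end, for the whole second after the job is handed in: Cover shut (under 0.06 rad). Sole in the fingers, still, touching nothing else; its middle within 25 mm of the point 160 mm before the lens, tread square to the lens within 12 degrees, length along the head's long side within 14 degrees, toe to the robot's left (value of joint cover below 0.06 rad and distance between sole_tread and view_point below 0.025 m and angle between the z axis of sole and the z axis of view_point, either way round below 0.21 rad and angle between sole's own z axis and vertical below 1.2 rad and angle between the x axis of sole and the y axis of view_point, either way round below 0.25 rad and y of sole_toe in the frame of view_point above 0.1 m and contact force between sole and the fingers above 2 N and linear speed of sole below 0.03 m/s and angular speed of sole below 0.2 rad/s and contact force between sole and camera below 0.3 N and contact force between sole and tackbox below 0.3 N and contact force between sole and jar below 0.3 N and contact force between sole and hammer below 0.3 N and contact force between sole and half_sole below 0.3 N); the arm keeps its last pose, push and grip.
It fails at once if half sole, hammer or jar moved by more than 30 mm (distance of any of half_sole, hammer, jar from where it was at the start of the episode above 0.03 m).
It fails at once if the sole is taken up while the tack box is still open (height (world z) of sole_tread above 0.03 m and value of joint cover above 0.12 rad).
It also fails if it takes over 56 s, if anything falls off the work surface, if the arm or the gripper's body presses on something with over 40 N, if the wrist force passes 120 N, or if a joint passes its speed limit or range.

## Working session

There is one attempt and no reset: what is moved stays moved. The work goes in short steps, Python scripts to look and compute and a shell command to move; the robot and the scene stay as the last step left them, time stands still between calls to the robot, and variables do not carry over. Pictures are saved under pics/ and viewed, about 8 in all and at most 12, crops included, and the job is handed in when it is done.

```bash
mkdir -p pics; ls; cat > h.py <<'E'
import numpy as np,cv2
from station import ctrl
from scipy.spatial.transform import Rotation as Ro
def T(o):
    M=np.eye(4);M[:3,:3]=Ro.from_euler('xyz',o['eef_rot']).as_matrix();M[:3,3]=o['ee_pos'];return M
def shot(n):
    o=ctrl.get_obs();p=ctrl.camera_params(n);im,d=ctrl.camera(n)
    p['W']=T(o)@np.array(p['mount']) if 'mount' in p else np.linalg.inv(np.array(p['camera_from_world']))
    f=200/np.tan(np.radians(p['vertical_fov'])/2);p['K']=np.array([[f,0,p['cx']],[0,f,p['cy']],[0,0,1.]]);return im,d,p
def ray(p,uv):
    return cv2.undistortPoints(np.array(uv,float).reshape(-1,1,2),p['K'],np.array(p['distortion'],float)).reshape(-1,2)
def w(p,d,uv):
    uv=np.array(uv,float).reshape(-1,2);n=ray(p,uv);o=[]
    for (u,v),(a,b) in zip(uv,n):
        q=d[max(int(v)-1,0):int(v)+2,max(int(u)-1,0):int(u)+2];q=q[q>0];z=np.median(q) if len(q) else np.nan
        o.append((p['W']@[a*z,b*z,z,1])[:3])
    return np.array(o)
def plane(p,uv,z):
    n=ray(p,uv);d=np.c_[n,np.ones(len(n))]@p['W'][:3,:3].T;c=p['W'][:3,3];return c+d*((z-c[2])/d[:,2])[:,None]
def cloud(p,d,step=1):
    v,u=np.mgrid[0:400:step,0:640:step];u=u.ravel();v=v.ravel();z=d[v,u];k=z>0;u,v,z=u[k],v[k],z[k]
    n=ray(p,np.c_[u,v]);return np.c_[n*z[:,None],z]@p['W'][:3,:3].T+p['W'][:3,3],np.c_[u,v]
def save(im,n): cv2.imwrite('pics/'+n+'.png',im[:,:,::-1])
E
cat > a.py <<'E'
from h import *
np.set_printoptions(precision=3,suppress=True)
for n in ['top','side']:
    im,d,p=shot(n);save(im,n)
    print(n,'cam at',p['W'][:3,3])
    for l in ['sole_waist','sole_toe','sole','tackbox','cover_press','cover_hinge','lens','camera','half_sole','hammer','jar']:
        for r in ctrl.place_of(n,l)[:3]:
            if r['score']>.2: print(l,round(r['score'],2),np.round(r['centre']),w(p,d,r['centre'])[0])
print(ctrl.get_obs())
E
python3 a.py
```

```text
pics
top cam at [0.416 0.013 1.526]
sole_waist 0.92 [310. 255.] [0.489 0.038 0.021]
sole_waist 0.74 [450. 262.] [ 0.465 -0.399  0.007]
sole_waist 0.56 [310. 254.] [0.489 0.037 0.021]
sole_toe 0.65 [262. 252.] [0.497 0.186 0.001]
sole_toe 0.55 [310. 256.] [0.485 0.039 0.018]
sole 0.69 [307. 257.] [0.483 0.047 0.021]
tackbox 0.95 [370. 189.] [ 0.677 -0.14   0.108]
tackbox 0.8 [368. 147.] [ 0.826 -0.145  0.033]
tackbox 0.75 [426. 167.] [ 0.758 -0.324  0.05 ]
cover_press 0.9 [379. 186.] [ 0.686 -0.166  0.11 ]
cover_press 0.75 [429. 170.] [ 0.749 -0.331  0.051]
cover_press 0.6 [398. 254.] [ 0.489 -0.227  0.048]
cover_hinge 0.97 [372. 172.] [ 0.739 -0.154  0.056]
cover_hinge 0.95 [427. 148.] [ 0.819 -0.327  0.05 ]
cover_hinge 0.9 [398. 228.] [ 0.568 -0.229  0.052]
lens 0.65 [266. 194.] [0.666 0.169 0.082]
camera 0.95 [269. 201.] [0.656 0.166 0.009]
half_sole 0.75 [454. 262.] [ 0.464 -0.409  0.008]
half_sole 0.37 [308. 257.] [0.482 0.043 0.021]
hammer 0.88 [197. 281.] [0.408 0.382 0.021]
side cam at [0.278 0.743 1.123]
sole_waist 0.71 [356. 248.] [0.477 0.039 0.022]
sole_toe 0.86 [328. 285.
[... 512 characters left out ...]
 0.046]
lens 0.95 [277. 246.] [0.666 0.169 0.081]
lens 0.44 [317. 184.] [ 0.693 -0.152  0.005]
camera 0.79 [284. 260.] [0.65  0.166 0.015]
half_sole 0.82 [406. 157.] [ 0.465 -0.404  0.006]
hammer 0.97 [324. 369.] [0.412 0.402 0.018]
jar 0.72 [266. 204.] [0.785 0.029 0.052]
{'time_s': 1.2, 'qpos': array([-1.24 ,  0.3  ,  1.521, -0.   ,  1.321, -0.067]), 'joint_vel': array([ 0.002, -0.   ,  0.002, -0.   ,  0.001,  0.001]), 'tau': array([  0.003, -53.165, -35.291,   0.071,   0.021,  -0.   ]), 'ee_pos': array([ 0.213, -0.507,  0.205]), 'eef_rot': array([ 3.142,  0.   , -1.173]), 'force': array([ 0.576,  0.463, -1.398]), 'moment': array([ 0.017, -0.053, -0.011]), 'grip_width': 0.0940779643357789}
```

```bash
python3 - <<'E'
import cv2
a=cv2.imread('pics/top.png')[100:330,150:510];cv2.imwrite('pics/topc.png',cv2.resize(a,None,fx=2.2,fy=2.2,interpolation=2))
a=cv2.imread('pics/side.png')[80:400,180:480];cv2.imwrite('pics/sidec.png',cv2.resize(a,None,fx=1.8,fy=1.8,interpolation=2))
E
```

```text
(no output)
```

View pics/topc.png

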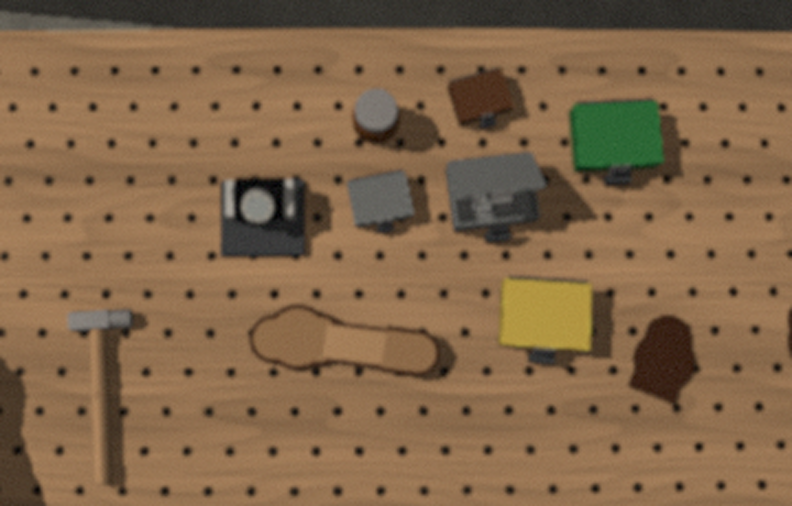

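View pics/sidec.png

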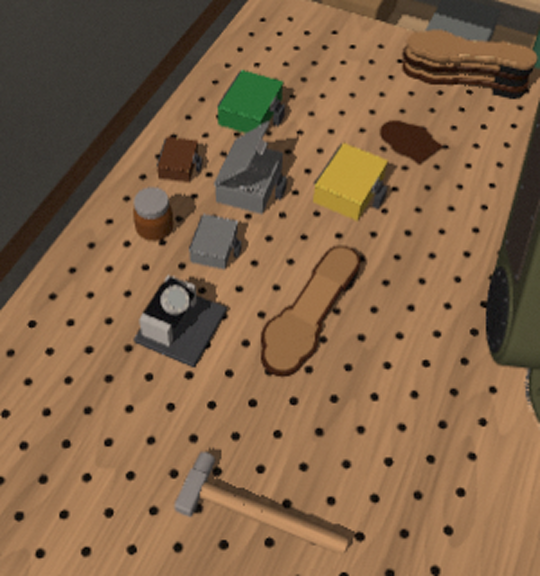

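The top crop shows the open large grey box at about (495,190) in the crop, with the closed small grey box left of it at (380,197). The sole's waist is at (355,342) with the toe to the left, and the camera at (262,218). The side crop agrees. Next I'll fit the geometry from depth.

```bash
cat > b.py <<'E'
from h import *
np.set_printoptions(precision=4,suppress=True)
for n in ['top','side']:
    im,d,p=shot(n);c,uv=cloud(p,d)
    col=im[uv[:,1],uv[:,0]].astype(int)
    print(n,'bench z',np.median(c[(abs(c[:,0]-.5)<.1)&(abs(c[:,1]-.25)<.05),2]))
    # sole
    m=(abs(c[:,0]-.48)<.09)&(abs(c[:,1]-.05)<.17)&(c[:,2]>.006)&(c[:,2]<.05);q=c[m]
    r=cv2.minAreaRect((q[:,:2]*1000).astype(np.float32));print('sole',r,len(q),q[:,2].max())
    for s in np.arange(-.12,.21,.03):
        k=q[abs(q[:,1]-s)<.005]
        if len(k): print(' y%.2f x %.3f..%.3f z %.3f'%(s,k[:,0].min(),k[:,0].max(),np.median(k[:,2])))
    # cover
    m=(abs(c[:,0]-.71)<.06)&(abs(c[:,1]+.15)<.075)&(c[:,2]>.065);q=c[m]
    ctr=q.mean(0);nrm=np.linalg.svd(q-ctr)[2][2];nrm*=np.sign(nrm[2]);print('cover',len(q),ctr,nrm,'ang',np.arccos(nrm[2]),'yaw',np.arctan2(-nrm[1],-nrm[0]),'rms',((q-ctr)@nrm).std(),q.min(0),q.max(0))
    m=(abs(c[:,0]-.69)<.07)&(abs(c[:,1]+.15)<.09)&(c[:,2]>.025);print('box rect',cv2.minAreaRect((c[m][:,:2]*1000).astype(np.float32)))
    # camera
    m=(abs(c[:,0]-.65)<.09)&(abs(c[:,1]-.166)<.085)&(c[:,2]>.007)
    q=c[m];print('plate',cv2.minAreaRect((q[:,:2]*1000).astype(np.float32)))
    m=m&(c[:,2]>.06);q=c[m];print('head',cv2.minAreaRect((q[:,:2]*1000).astype(np.float32)),q[:,2].max())
    cc=im[uv[:,1],uv[:,0]].min(1);q=c[m&(cc>110)]
    m=(abs(c[:,0]-.665)<.012)&(abs(c[:,1]-.168)<.012);q=c[m];ctr=q.mean(0);nr=np.linalg.svd(q-ctr)[2][2];print('lens pl',ctr,nr*np.sign(nr[2]))
E
python3 b.py
```

```text
top bench z 0.00012259905080447275
sole ((479.59246826171875, 50.09114074707031), (338.0145568847656, 178.59530639648438), 89.82937622070312) 2103 0.041513726113443505
 y-0.12 x 0.426..0.534 z 0.007
 y-0.09 x 0.393..0.528 z 0.007
 y-0.06 x 0.393..0.559 z 0.031
 y-0.03 x 0.390..0.566 z 0.031
 y0.00 x 0.390..0.566 z 0.029
 y0.03 x 0.405..0.559 z 0.023
 y0.06 x 0.390..0.563 z 0.018
 y0.09 x 0.396..0.569 z 0.014
 y0.12 x 0.451..0.559 z 0.014
 y0.15 x 0.400..0.563 z 0.014
 y0.18 x 0.393..0.550 z 0.012
cover 605 [ 0.7036 -0.1582  0.0947] [0.6885 0.0791 0.7209] ang 0.7656529161196093 yaw -3.0272272910267106 rms 0.0032281818008830297 [ 0.6696 -0.2203  0.0651] [ 0.7407 -0.0957  0.1218]
box rect ((689.9111328125, -161.2314453125), (118.35210418701172, 123.03990936279297), 7.483470439910889)
plate ((647.5662841796875, 166.27874755859375), (170.27882385253906, 164.43002319335938), 1.5223503112792969)
head ((680.1355590820312, 168.3544921875), (92.0711898803711, 60.53660583496094), 89.92552185058594) 0.0978529419223968
lens pl [0.6632 0.1674 0.0651] [-0.9815 -0.099   0.1636]
side bench z 0.000754
[... 368 characters left out ...]
 x 0.398..0.533 z 0.015
 y0.12 x 0.448..0.545 z 0.015
 y0.15 x 0.458..0.547 z 0.015
 y0.18 x 0.426..0.511 z 0.014
cover 353 [ 0.6973 -0.1547  0.0954] [0.6803 0.0808 0.7284] ang 0.7547503667939296 yaw -3.0234189284263864 rms 0.003068859610661068 [ 0.6633 -0.2225  0.0655] [ 0.7312 -0.0949  0.1196]
box rect ((685.2700805664062, -161.65249633789062), (117.12667846679688, 129.91358947753906), 7.409389972686768)
plate ((653.9827880859375, 169.64590454101562), (174.8538360595703, 130.1317596435547), 10.292634010314941)
head ((678.2884521484375, 166.9652099609375), (60.72917556762695, 95.17986297607422), 1.1554138660430908) 0.09503690351031113
lens pl [0.6634 0.1681 0.0583] [-0.9818  0.1666  0.0916]
```

```bash
python3 -m inch '[0,0,0,0,0,0.14,0,0,0,0,0,0,0.14,0,-2.06,-3.75,0,0,0,0,0,-2.06,-3.75,0,0,0,0,0,-2.06,-3.75,0,0,0,0,0,-2.06,-3.75,0,0,0,0,0,-2.06,-3.75,0,0,0,0,0,-2.06,-3.75,0,0,0,0,0,-2.06,-3.75,0,0,0,0,0,-2.06,-3.75,0,0,0,0,0,-2.06,-3.75,0,0,0,0,0,-2.06,-3.75,0,0,0,0,0,-2.06,-3.75,0,0,0,0,0,-2.06,-3.75,0,0,0,0,0,-2.06,-3.75,0,0,0,0,0,-2.06,-3.75,0,0,0,0,0,0,0,0,0,0,0,0,0,0,0,0,0,0,0,0]' 20
cat > c.py <<'E'
from h import *
import sys
im,d,p=shot('wrist');save(im,sys.argv[1])
for l in sys.argv[2:]:
    for r in ctrl.place_of('wrist',l)[:2]: print(l,round(r['score'],2),np.round(r['centre']),np.round(w(p,d,r['centre'])[0],4))
E
python3 c.py w1 cover_press cover_hinge
```

```text
$: bad value
```

View pics/w1.png

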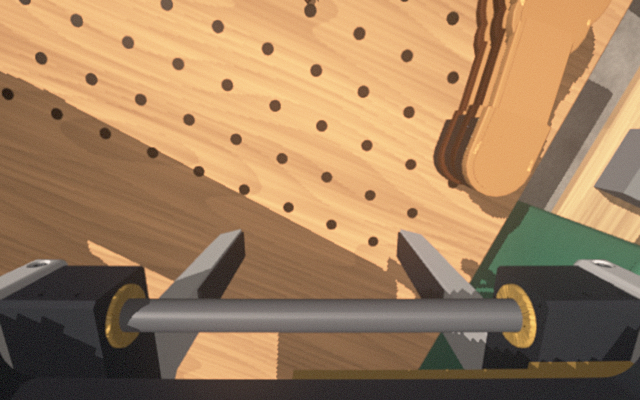

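The call was refused because I miscounted its values, so the arm hasn't moved. The wrist view shows only empty bench and stacked spare soles. I'll send it again.

```bash
python3 -m inch '[0,0,0,0,0,0.14,0, 0,0,0,0,0,0.14,0, -2.06,-3.75,0,0,0,0,0, -2.06,-3.75,0,0,0,0,0, -2.06,-3.75,0,0,0,0,0, -2.06,-3.75,0,0,0,0,0, -2.06,-3.75,0,0,0,0,0, -2.06,-3.75,0,0,0,0,0, -2.06,-3.75,0,0,0,0,0, -2.06,-3.75,0,0,0,0,0, -2.06,-3.75,0,0,0,0,0, -2.06,-3.75,0,0,0,0,0, -2.06,-3.75,0,0,0,0,0, -2.06,-3.75,0,0,0,0,0, -2.06,-3.75,0,0,0,0,0, -2.06,-3.75,0,0,0,0,0, 0,0,0,0,0,0,0]' 20 && python3 c.py w2 cover_press cover_hinge
```

```text
time_s: 3.58
ee_pos: [0.7018, -0.1567, 0.2041]
eef_rot: [3.141, 0.001, -1.45]
force: [-0.3, 0.6, -0.3]
grip_width: 0.0003
cover_press 0.95 [329.  81.] [ 0.8202 -0.1504  0.0338]
cover_press 0.86 [319. 213.] [ 0.6934 -0.1553  0.1022]
cover_hinge 0.91 [321.  29.] [ 0.8687 -0.1358  0.0323]
cover_hinge 0.87 [324. 159.] [ 0.7394 -0.155   0.0535]
```

View pics/w2.png

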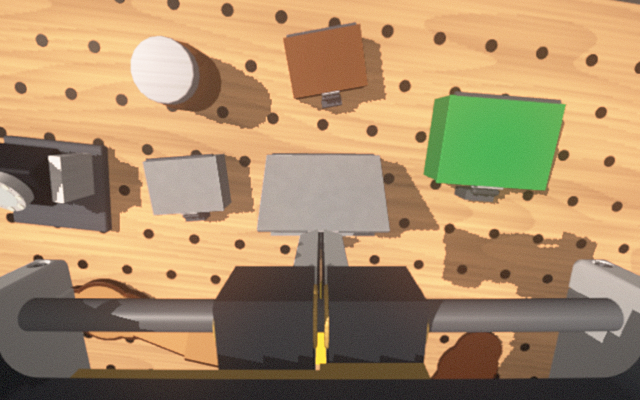

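The wrist view shows the cover of the larger grey box, still open, at about (323,190), with the hinge edge at row 155. The closed fingers are in line with its middle. I'll press down along the cover's arc.

```bash
python3 -m inch '[0,0.2,3.1,0,0,0,0, 0,0.2,3.1,0,0,0,0, 0,0.2,3.1,0,0,0,0, 0,0.5,0.75,0,0,0,0, 0,0.5,0.75,0,0,0,0, 0,0.5,0.75,0,0,0,0, 0,0.3,0.95,0,0,0,0, 0,0.3,0.95,0,0,0,0, 0,0.1,0.8,0,0,0,0, 0,0,0,0,0,0,0]'
```

```text
time_s: 4.97
ee_pos: [0.6724, -0.1621, 0.062]
eef_rot: [3.14, 0.001, -1.453]
force: [0.5, 0.3, 0.2]
grip_width: 0.0006
```

```bash
python3 -m inch '[0,0,0.4,0,0,0,0, 0,0,0.3,0,0,0,0, 0,0,0.3,0,0,0,0]'; python3 -m inch '[0,0,0.2,0,0,0,0, 0,0,0,0,0,0,0]'
```

```text
time_s: 5.35
ee_pos: [0.6729, -0.1624, 0.0539]
eef_rot: [-3.141, -0.0, -1.453]
force: [-3.9, 0.5, 5.8]
grip_width: 0.0005
time_s: 5.6
ee_pos: [0.6727, -0.1622, 0.0507]
eef_rot: [3.142, 0.0, -1.453]
force: [0.1, 0.0, 0.9]
grip_width: 0.0004
```

```bash
python3 -m inch '[0,0,0.25,0,0,0,0, 0,0,0.25,0,0,0,0, 0,0,0,0,0,0,0]'; python3 -m inch '[0,0,0.4,0,0,0,0, 0,0,0,0,0,0,0]'
```

```text
time_s: 5.98
ee_pos: [0.6731, -0.1624, 0.0495]
eef_rot: [-3.14, -0.001, -1.453]
force: [-15.8, 4.4, 30.1]
grip_width: 0.0004
time_s: 6.22
ee_pos: [0.6734, -0.1625, 0.0488]
eef_rot: [-3.139, -0.002, -1.453]
force: [-29.9, 6.8, 55.4]
grip_width: 0.0004
```

```bash
python3 -m inch '[0,0,-1,0,0,0,0, 0,0,-3,0,0,0,0, 0,0,-5,0,0,0,0, 0,0,-5,0,0,0,0, 0,0,0,0,0,0,0.5]'; python3 - <<'E'
from h import *
im,d,p=shot('wrist');save(im,'w3')
c,uv=cloud(p,d)
m=(abs(c[:,0]-.69)<.07)&(abs(c[:,1]+.16)<.06)&(c[:,2]>.035);q=c[m]
print('zmax',q[:,2].max())
for a in [.66,.68,.70,.72]: 
    k=q[abs(q[:,0]-a)<.006]; print(a,len(k),np.median(k[:,2]) if len(k) else 0)
im,d,p=shot('top');c,uv=cloud(p,d);m=(abs(c[:,0]-.69)<.07)&(abs(c[:,1]+.16)<.06)&(c[:,2]>.035)&(c[:,2]<.1);q=c[m];ctr=q.mean(0);n=np.linalg.svd(q-ctr)[2][2];print(len(q),ctr,n)
E
```

```text
time_s: 6.85
ee_pos: [0.6742, -0.1625, 0.1865]
eef_rot: [-3.135, -0.003, -1.453]
force: [-0.3, 0.1, -0.5]
grip_width: 0.0073
zmax 0.32308006188303023
0.66 1221 0.049720542621307984
0.68 3765 0.21113719335785328
0.7 30938 0.3073644589219419
0.72 1384 0.04950687803126319
31 [ 0.6697264  -0.12138498  0.05087803] [ 0.11883154  0.00918239 -0.99287197]
```

View pics/w3.png

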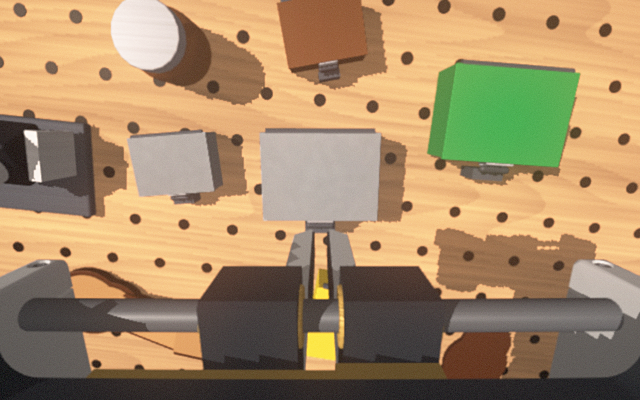

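The cover is flat and shut: z is 0.0497 at both the near and far edge, and the near edge sits on the catch at about (320,222). Next, over to the sole.

```bash
python3 -m inch '[-3.08,3.48,-1.2,0,0,0,1, -3.08,3.48,-1.2,0,0,0,1, -3.08,3.48,-1.2,0,0,0,1, -3.08,3.48,-1.2,0,0,0,1, -3.08,3.48,-1.2,0,0,0,1, 0,0,0,0,0,-0.164,1, 0,0,0,0,0,-0.164,1, 0,0,0,0,0,-0.164,1, 0,0,0,0,0,-0.164,1, 0,0,0,0,0,-0.164,1, 0,0,0,0,0,-0.164,1, 0,0,0,0,0,-0.164,1, 0,0,0,0,0,-0.164,1, 0,0,0,0,0,0,1]'; python3 c.py w4 sole_waist sole_toe sole_tread; cat > s.py <<'E'
from h import *
im,d,p=shot('wrist');c,uv=cloud(p,d)
m=(abs(c[:,0]-.485)<.08)&(c[:,1]>-.1)&(c[:,1]<.21)&(c[:,2]>.008)&(c[:,2]<.036);q=c[m]
for s in np.arange(-.10,.2,.01):
    k=q[abs(q[:,1]-s)<.003]
    if len(k)>5: print('y%.2f x %.4f %.4f mid %.4f w %.4f z %.4f'%(s,*np.percentile(k[:,0],[1,99]),np.percentile(k[:,0],[1,99]).mean(),np.ptp(k[:,0]),np.median(k[:,2])))
E
python3 s.py
```

```text
time_s: 8.7
ee_pos: [0.4814, -0.0297, 0.2406]
eef_rot: [-3.142, 0.002, -0.142]
force: [0.9, 0.2, 0.1]
grip_width: 0.0938
sole_waist 0.88 [318. 128.] [0.4876 0.0397 0.0216]
sole_toe 0.67 [308.   0.] [ 4.976e-01  1.907e-01 -4.000e-04]
sole_tread 0.94 [312. 128.] [0.4804 0.041  0.0208]
y-0.08 x 0.4565 0.4841 mid 0.4703 w 0.0294 z 0.0295
y-0.07 x 0.4468 0.4950 mid 0.4709 w 0.0502 z 0.0305
y-0.06 x 0.4418 0.4998 mid 0.4708 w 0.0598 z 0.0307
y-0.05 x 0.4400 0.5021 mid 0.4710 w 0.0631 z 0.0308
y-0.04 x 0.4408 0.5033 mid 0.4720 w 0.0635 z 0.0308
y-0.03 x 0.4424 0.5046 mid 0.4735 w 0.0630 z 0.0306
y-0.02 x 0.4439 0.5059 mid 0.4749 w 0.0632 z 0.0304
y-0.01 x 0.4444 0.5074 mid 0.4759 w 0.0645 z 0.0305
y-0.00 x 0.4470 0.5049 mid 0.4760 w 0.0596 z 0.0284
y0.01 x 0.4512 0.5063 mid 0.4787 w 0.0556 z 0.0265
y0.02 x 0.4529 0.5076 mid 0.4803 w 0.0554 z 0.0247
y0.03 x 0.4544 0.5090 mid 0.4817 w 0.0554 z 0.0227
y0.04 x 0.4558 0.5106 mid 0.4832 w 0.0556 z 0.0206
y0.05 x 0.4573 0.5120 mid 0.4846 w 0.0556 z 0.0186
y0.06 x 0.4588 0.5175 mid 0.4882 w 0.0606 z 0.0168
y0.07 x 0.4579 0.5232 mid 0.4905 w 0.0677 z 0.0148
y0.08 x 0.4553 0.5261 mid 0.4907 w 0.0724 z 0.0134
y0.09 x 0.4548 0.5302 mid 0.4925 w 0.0773 z 0.0133
y0.10 x 0.4525 0.5352 mid 0.4938 w 0.0852 z 0.0134
y0.11 x 0.4499 0.5387 mid 0.4943 w 0.0900 z 0.0133
y0.12 x 0.4497 0.5385 mid 0.4941 w 0.0917 z 0.0132
y0.13 x 0.4510 0.5366 mid 0.4938 w 0.0889 z 0.0132
y0.14 x 0.4551 0.5325 mid 0.4938 w 0.0810 z 0.0133
y0.15 x 0.4588 0.5246 mid 0.4917 w 0.0695 z 0.0131
y0.16 x 0.4602 0.5230 mid 0.4916 w 0.0654 z 0.0131
y0.17 x 0.4654 0.5185 mid 0.4919 w 0.0567 z 0.0131
y0.18 x 0.4746 0.5086 mid 0.4916 w 0.0372 z 0.0123
```

View pics/w4.png

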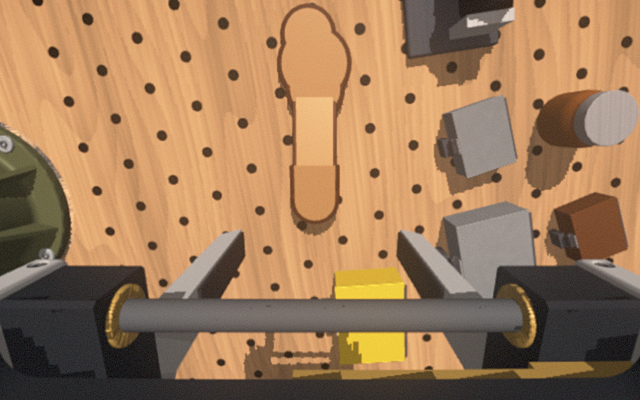

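The wrist view shows the whole sole, toe up at (318,5), waist at (316,130) and heel at (315,200). The jaws are already square to it: its axis slope gives yaw -0.146 against the actual -0.142. I'll grip it at the origin, about (0.483, 0.041).

```bash
python3 -m inch '[-0.42,-3.5,0,0,0,0,1, -0.42,-3.5,0,0,0,0,1, 0,0,5,0,0,0,1, 0,0,5,0,0,0,1, 0,0,5,0,0,0,1, 0,0,5,0,0,0,1, 0,0,1.8,0,0,0,1, 0,0,1.2,0,0,0,1, 0,0,0.5,0,0,0,1, 0,0,0,0,0,0,1]'
```

```text
time_s: 10.2
ee_pos: [0.4836, 0.0407, 0.0073]
eef_rot: [-3.142, -0.001, -0.141]
force: [0.2, 0.4, -0.4]
grip_width: 0.094
```

```bash
python3 -m inch '[0,0,0.2,0,0,0,1, 0,0,0,0,0,0,0, 0,0,0,0,0,0,0, 0,0,0,0,0,0,0, 0,0,0,0,0,0,0, 0,0,0,0,0,0,0, 0,0,0,0,0,0,0]' 40
```

```text
time_s: 11.08
ee_pos: [0.4834, 0.0407, 0.005]
eef_rot: [-3.142, 0.0, -0.141]
force: [0.1, -0.6, 0.6]
grip_width: 0.0556
```

```bash
python3 -m inch '[0,0,-1,0,0,0,0, 0,0,-3,0,0,0,0, 0,0,-4,0,0,0,0, 0,0,-4,0,0,0,0, 0,0,-4,0,0,0,0, 0,0,-4,0,0,0,0, 0,0,-3,0,0,0,0, 0,0,0,0,0,0,0]'; python3 - <<'E'
from h import *
np.set_printoptions(precision=4,suppress=True)
out=[]
for n in ['top','side']:
    im,d,p=shot(n)
    out.append(cv2.resize(im[60:360,160:500],None,fx=1.15,fy=1.15))
    v,u=np.mgrid[0:400,0:640];c,uv=cloud(p,d)
    dark=im[uv[:,1],uv[:,0]].max(1)<75
    m=dark&(abs(c[:,0]-.65)<.075)&(abs(c[:,1]-.167)<.08)&(c[:,2]>.006)&(c[:,2]<.02)
    M=np.zeros((400,640),np.uint8);M[uv[m,1],uv[m,0]]=1
    M=cv2.morphologyEx(M,cv2.MORPH_OPEN,np.ones((3,3)));m=M[uv[:,1],uv[:,0]]>0
    q=c[m];print(n,'plate',len(q),cv2.minAreaRect((q[:,:2]*1000).astype(np.float32)),np.median(q[:,2]))
    for l in ['lens','camera','sole_waist']:
        for r in ctrl.place_of(n,l)[:2]: print(l,round(r['score'],2),np.round(r['centre']),w(p,d,r['centre'])[0],'z.08 ->',plane(p,r['centre'],.08)[0])
save(np.hstack(out),'lift')
E
```

```text
time_s: 12.08
ee_pos: [0.4839, 0.0407, 0.237]
eef_rot: [-3.141, -0.004, -0.141]
force: [-1.0, 0.0, -3.5]
grip_width: 0.0553
top plate 593 ((664.0740356445312, 164.8583526611328), (104.9716796875, 115.63580322265625), 0.4502507746219635) 0.01239864010117575
lens 0.68 [264. 195.] [0.664  0.1769 0.0767] z.08 -> [0.6634 0.1766 0.08  ]
camera 0.82 [270. 200.] [0.6572 0.1646 0.0183] z.08 -> [0.6474 0.1584 0.08  ]
sole_waist 0.67 [372. 189.] [ 0.6861 -0.1537  0.0521] z.08 -> [ 0.681  -0.1505  0.08  ]
side plate 775 ((660.067626953125, 166.62574768066406), (119.78722381591797, 105.29137420654297), 89.55517578125) 0.01340720039934129
lens 0.89 [277. 241.] [0.6737 0.1566 0.0878] z.08 -> [0.6767 0.1522 0.08  ]
camera 0.81 [284. 262.] [0.6475 0.1709 0.0133] z.08 -> [0.6253 0.2053 0.08  ]
camera 0.46 [408. 158.] [ 0.4547 -0.3989  0.0058] z.08 -> [ 0.443 -0.323  0.08 ]
sole_waist 0.73 [363. 198.] [0.4773 0.0363 0.2493] z.08 -> [ 0.5158 -0.1006  0.08  ]
sole_waist 0.72 [282. 261.] [0.6533 0.1707 0.0133] z.08 -> [0.6307 0.2051 0.08  ]
```

View pics/lift.png

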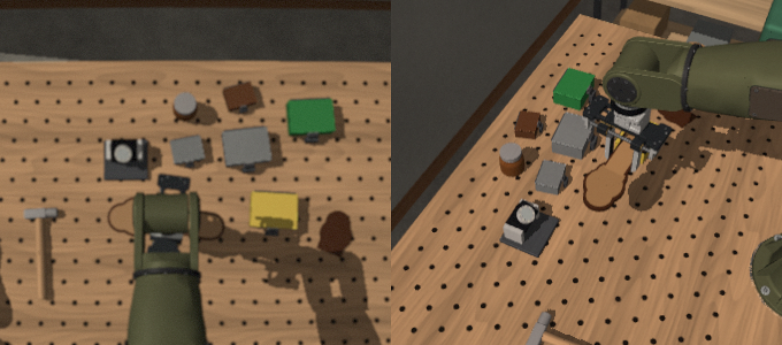

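The picture shows the sole held level in the gripper, with nothing else disturbed and the camera unobstructed at about (125,155). The camera's yaw is about 0 and the lens is at about (0.666, 0.168, 0.08), so the TCP target is (0.5835, 0.168, 0.223) with a 30° tilt.

```bash
python3 -m inch '[0,0,0,0,0,-0.071,0, 0,0,0,0,0,-0.071,0, 0,0,0,0,0.105,0,0, 0,0,0,0,0.105,0,0, 0,0,0,0,0.105,0,0, 0,0,0,0,0.105,0,0, 0,0,0,0,0.105,0,0, 1.32,-2.12,1.03,0,0,0,0, 1.32,-2.12,1.03,0,0,0,0, 1.32,-2.12,1.03,0,0,0,0, 1.32,-2.12,1.03,0,0,0,0, 1.32,-2.12,1.03,0,0,0,0, 1.32,-2.12,1.03,0,0,0,0, 0,0,0,0,0,0,0, 0,0,0,0,0,0,0]'
cat > f.py <<'E'
from h import *
np.set_printoptions(precision=3,suppress=True)
o=ctrl.get_obs();R=T(o)[:3,:3];print(o['ee_pos'],'toolz',R[:,2],'toolx',R[:,0],o['grip_width'],abs(o['joint_vel']).max())
out=[]
for n in ['top','side','wrist']:
    im,d,p=shot(n)
    if n!='wrist': out.append(cv2.resize(im[90:330,190:450],None,fx=1.5,fy=1.5))
    else: save(im,'wend')
    c,uv=cloud(p,d);t=o['ee_pos'];k=im[uv[:,1],uv[:,0]].astype(int)
    m=(np.linalg.norm(c-t,axis=1)<.19)&(c[:,2]>.13)&(k[:,0]>k[:,2]*1.5)&(k[:,0]>60);q=(c[m]-t)@np.c_[-R[:,1],-R[:,0],-R[:,2]]
    q=q[(abs(q[:,1])<.05)&(abs(q[:,2])<.04)]
    if len(q)<100: print(n,'few',len(q));continue
    a=q[(q[:,0]>.07)&(q[:,0]<.15)];b=q[(q[:,0]<-.05)]
    print(n,len(q),'x range',np.percentile(q[:,0],[1,99]),'forefoot mid',np.median(a,0) if len(a) else 0,np.percentile(a[:,1],[2,98]) if len(a) else 0,'heel',np.median(b,0) if len(b) else 0)
    for l in ['sole_toe','lens']:
        for r in ctrl.place_of(n,l)[:1]: print(l,round(r['score'],2),np.round(r['centre']),w(p,d,r['centre'])[0])
save(np.hstack(out),'end')
E
python3 f.py
```

```text
time_s: 14.35
ee_pos: [0.5823, 0.1677, 0.2207]
eef_rot: [3.141, -0.524, 0.001]
force: [-0.2, 0.2, -2.1]
grip_width: 0.0561
[0.582 0.168 0.221] toolz [ 0.5    0.    -0.866] toolx [0.866 0.001 0.5  ] 0.056105889337955454 0.015068400625504285
top 1584 x range [-0.12   0.136] forefoot mid [ 0.099 -0.001  0.008] [-0.045  0.038] heel [-0.083 -0.004  0.025]
sole_toe 0.87 [205. 218.] [ 0.606  0.369 -0.004]
lens 0.65 [265. 194.] [0.667 0.172 0.079]
side 1717 x range [-0.081  0.135] forefoot mid [0.099 0.    0.01 ] [-0.04   0.038] heel [-0.109 -0.009  0.027]
lens 0.56 [277. 246.] [0.607 0.259 0.246]
wrist 42927 x range [-0.065  0.13 ] forefoot mid [0.098 0.002 0.008] [-0.041  0.04 ] heel [-0.059 -0.001  0.025]
```

View pics/end.png

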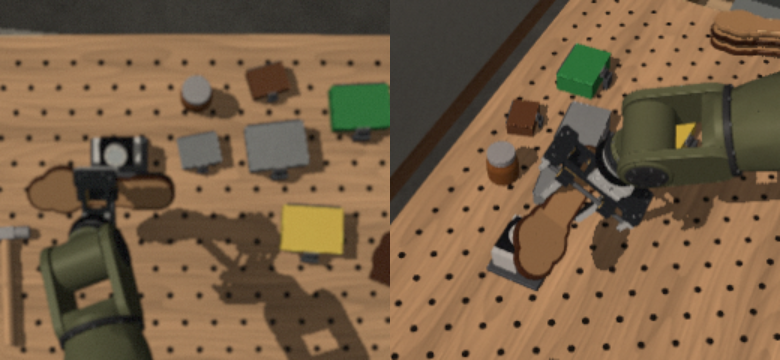

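The final picture shows the sole tilted over the camera, toe to the left, touching nothing, with the cover still shut. Depth puts the sole at about 5 mm below the TCP, square in the fingers. I'll let it settle and hand in.

```bash
python3 -m inch '[0,0,0,0,0,0,0, 0,0,0,0,0,0,0, 0,0,0,0,0,0,0, 0,0,0,0,0,0,0]' && python3 -c "from station import ctrl;print(ctrl.hand_in())"
```

```text
time_s: 15.3
ee_pos: [0.5827, 0.168, 0.2212]
eef_rot: [3.142, -0.525, 0.001]
force: [-0.1, -0.9, -2.9]
grip_width: 0.0557
the job is handed in; nothing more can be done
None
```

I shut the tack box cover on its catch, then gripped the sole by the waist and handed in at 15.3 s while holding it in front of the inspection camera. No verdict was reported.

- **Cover:** it lay flat at about 50 mm height at both its near and far edge after the robot left it, and the last pictures still showed it shut. I pressed to a force reading of about 55 N straight down (about 63 N in all), more than was needed and above the 25 N the task calls harmless. It stayed under the 120 N wrist limit.
- **Sole position:** the TCP ended at (0.583, 0.168, 0.221), about 2 mm from the target worked out from a lens at (0.666, 0.168, 0.08).
- **Sole attitude:** the tool leaned 30.1° and the toe pointed to the robot's left. Depth from all three cameras showed the sole still square in the fingers.
- **Grip:** the opening held at 55.7 mm with the force set to 40 N.
- **Bystanders:** the half sole, hammer and jar looked undisturbed in the pictures; I did not measure their positions again.

**Checks that failed or disagreed:**
- The first move was refused because I miscounted its values. Nothing moved.
- Single lens detections differed by 1–2 cm, so I used the early readings, on which top and side agreed.
- At the end, the toe detection in the top view and the lens detection in the side view gave wrong positions. I ignored both.

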